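Clamp a profile with the loose crank

TASK

Fetch the loose crank from the blue mat, push it gently and fully down onto the clamp's upright square spindle, and wind it clockwise (seen from above) until the jaw has pressed the metal profile against the rubber facing, then about an eighth of a turn more from where you feel it bite: firmly held, not over-tightened. Then lift the crank off and lay it flat back on the blue mat, handle upwards, leaving the profile clamped and the other things on the bench where they are.

Things in the scene. Friction and masses are not known exactly. Their poses are not given: they have to be found in the camera images.
- clamp: Dark green bench clamp, fixed. Origin on the bench under the spindle axis. Gear housing 86 x 90 mm round the spindle, top at 55 mm. The bed (110 mm wide, 25 mm high) runs along the clamp's +y to 280 mm from the axis; on it, from 85 mm on, stand the grey jaw, the profile and the black rubber facing, tops at most 71 mm above the bench.
- spindle_foot (a point): Upright steel square spindle, 12 x 12 mm, 30 mm tall, its last 4 mm tapering to 9 mm. Point on its axis at its foot, on a flat steel collar (38 mm across, 58 mm above the bench); z up, x, y square to its flats, turning with it. Clockwise from above closes the jaw, 19 mm a turn. Turns stiffly (0.36 N m, 4 to 6 N at the crank handle) and stays where left.
- jaw: Grey moving jaw with steel face, driven along the clamp's +y by the spindle. Origin on the bed below the middle of its face (face 38 mm high). From the start, about half a turn to one turn of the spindle brings it to press the profile on the facing.
- facing: Black rubber facing at the bed's far end, behind the profile; it gives about 1 mm per 20 N. Origin at the foot of its face. From the bite on, the tangential force at the crank handle climbs steadily above its free-running level, by some 1.5 to 2 N over the next eighth of a turn (then about 45 N of clamping); a third of a turn past the bite damages the profile.
- profile: Silvery ribbed metal profile lying loose on the bed between jaw and facing: about 40 mm wide across the jaws, 85 mm long, 36 mm high, 0.45 kg. Origin at the centre of its underside.
- crank_hub (a point): Loose crank, dark steel, red handle, 0.3-0.45 kg. Point: centre of its hub, 18 mm above the flat underside. Hub: 30 x 30 mm square block, 36 mm tall, 14 x 14 mm square hole right through, parallel to its sides (fits in four ways, 1 mm spare all round). Fully on, the underside rests on the collar. x along the arm to the handle, z up. Arm 22 mm wide, 10 mm thick, flush with the underside.
- crank_handle (a point): Middle of the crank's red upright handle: 20 mm round grip that spins freely on its pin, 65 mm from the hub axis, from 12 to 58 mm above the crank's underside (this point at 36 mm). It can be held while the crank goes round. On the spindle the crank has about 10 degrees of play either way; it binds when lifted unless eased back off the load.
- mat: Blue tool mat, 240 x 240 mm, 4 mm thick, fixed. Origin at the centre of its underside on the bench; x and y along its sides. The crank starts on it.
- spare_mid (a point): Second profile like the one in the clamp, lying on the bench; leave alone. Its centre.
- tape: Tan tape roll, 90 mm across, 45 mm high; leave alone. Centre of underside.
- flange: Dark steel ring, 84 mm across, 18 mm high; leave alone. Centre of underside.
- wrench: Steel wrench lying on the bench; leave alone. Its middle.
- oil: Amber oil bottle, 56 mm across, 150 mm high; leave alone. Centre of underside.
- bolts: Jar with steel cap, 80 mm across, 90 mm high; leave alone. Centre of underside.
Things that resemble listed ones, but are neither listed nor needed, are in the scene too. What is shaped like the part that bears crank_hub but purple or yellow is not meant.

How it is judged:
On the way, in this order (a step that is already met when the one before it is completed fails the run):
1. the crank is fully down on the square spindle (horizontal distance between crank_hub and spindle_foot below 0.004 m and z of crank_hub in the frame of spindle_foot below 0.022 m and angle between crank_hub's own z axis and vertical below 0.12 rad), for 0.2 s.
2. with the crank on the spindle, the profile is clamped with more than 25 N (all of step 1 and contact force between jaw and profile above 25 N), for 0.2 s.
At the end, for the whole second after the job is handed in: the jaw holds the profile, still level, with 25 to 110 N; the crank lies flat on the blue mat, handle up, its hub and handle axes both inside the mat's outline, let go (contact force between jaw and profile between 25 and 110 N and angle between crank_hub's own z axis and vertical below 0.06 rad and x of crank_hub in the frame of mat between -0.12 and 0.12 m and y of crank_hub in the frame of mat between -0.12 and 0.12 m and x of crank_handle in the frame of mat between -0.12 and 0.12 m and y of crank_handle in the frame of mat between -0.12 and 0.12 m and z of crank_hub in the frame of mat below 0.027 m and angle between profile's own z axis and vertical below 0.05 rad); the robot touches nothing.
It fails at once if the jaw squeezes the profile with more than 130 N (over-tightened) (contact force between jaw and profile above 130 N).
It fails at once if the crank is forced against the clamp with more than 40 N while it is not yet down (or no longer down) on the spindle (contact force between crank and clamp above 40 N and z of crank_hub in the frame of spindle_foot above 0.026 m).
It fails at once if the robot itself pushes the jaw or the profile (contact force between any of the fingers, the arm and jaw above 4 N or contact force between any of the fingers, the arm and profile above 4 N).
It fails at once if another thing on the bench is moved more than 30 mm (distance of any of spare_mid, tape, flange, wrench, oil, bolts from where it was at the start of the episode above 0.03 m).
It also fails if it takes over 72 s, if anything falls off the work surface, if the arm or the gripper's body presses on something with over 40 N, if the wrist force passes 120 N, or if a joint passes its speed limit or range.

ROBOT

A 7-joint arm with a two-finger parallel gripper is mounted at the origin on the work surface. World frame = base frame: x ahead of the robot, y to its left, z up, the work surface at z = 0. Lengths are in m, angles in rad, forces in N, time in s.
With the tool pointing down it reaches from about 0.425 to 0.875 m from the base axis. Payload 4.7 kg.
Tool frame: the origin (TCP) lies midway between the tips of the shut fingers; the grasp point (between the pads) lies 19 mm behind it (ctrl.grip_point_offset is the distance from the TCP to the grasp point, in m); z points along the fingers, y is the line along which they close (so a half turn about z gives the same grasp; the last joint's range is limited). The gripper opens to 87 mm and grips with 3 to 60 N. Pads are 19 mm wide; open, the fingers measure 117 mm over their backs; the gripper's body (75 mm by 190 mm) begins 51 mm behind the grasp point.
Start: joints at [1.147, 0.321, -0.07, 1.45, 0.023, 1.371, -0.057], TCP at [0.276, -0.589, 0.223] pointing down, gripper open.
Joint ranges: [-2.86, 2.86], [-0.3, 2.09], [-1.38, 1.24], [0.06, 2.45], [-1.56, 4.7], [0.09, 2.05], [-2.69, 2.69]. Speed limits (rad/s): [2.57, 2.57, 3.14, 3.14, 3.14, 3.14, 3.14].

INTERFACE

Orientations are given as a rotation vector (axis times angle).
In Python, from bench import ctrl gives the robot as it stands. The module is installed in compiled form; this text tells all that it offers.
- The arm moves only by the shell command python3 -m handwheel 'ROWS' [OPENING] [FORCE]. ROWS is JSON, a list of rows, each an object of numbers: "x", "y", "z": the shift along the tool's x, y, z in m; "wx", "wy", "wz": the turn, a rotation vector about the tool's x, y, z in degrees. A call has 1 to 10 rows; each row is the pose to reach, as a shift and turn from the pose commanded when the call began, along the tool's axes at that moment; what a row does not reach only later rows make up. A row lasts 1/12 s, in which the tool goes at most 41.7 mm and 7.16 degrees, less where a joint would pass 70% of its speed; a pose out of reach is approached as far as the arm can. A call with a gripper value outside its range is refused whole. OPENING is the finger opening in m, from 0 to 0.087, set as the call begins (- or left out, the last holds). The fingers move at their own pace and stop on an object; FORCE is the grip in N (left out, the last holds). Time passes only in rows, so rows that repeat a pose let the fingers close. It gives the time, the measured TCP pose, the force, the opening and the grip force at its end, in the units of the state.
- ctrl.get_state(): the state, without advancing time (a new reading comes with each control period).
- ctrl.get_image(name): name is "scene" or "top" or "wrist"; returns a dict with "image" (400x640x3 uint8, red, green, blue), "K" (3x3 intrinsics, pixels), "world_to_cam" (4x4, takes a point from world to camera coordinates); the wrist camera has in their place "hand_eye" (4x4, takes a point from camera to tool coordinates, whose origin is the TCP and whose axes are the flange's). Camera axes: x right, y down, z forward; pixel columns grow to the right and rows downward; lengths in m; the calibration is good to about 2 mm. A picture is of the moment at which its call begins: read the wrist's pose just before it. There is no depth.
- ctrl.close_job(): hands the job in; it is judged then, once.
The state is a dict: "time": time; "joint_positions": joint angles; "qd": joint speeds; "joint_torque": joint torques, N m; "position": TCP position; "tool_rot": TCP orientation; "ft_force": force on the tool from outside, world axes, zero at the start; "torque": the same for the moment, N m; "grip_width": opening from 0.0 (shut) to 1.0 (fully open); "grip_force": force on a finger pad.
Only numpy, scipy, OpenCV 4.12 (cv2) and the standard library are available. Lean on these libraries where they do the work, as an engineer would, in place of code of your own. Each camera call takes 0.05 s, during which the arm holds its last target. There are 200 camera calls.

## Working session

There is one attempt and no reset: what is moved stays moved. The work goes in short steps, Python scripts to look and compute and a shell command to move; the robot and the scene stay as the last step left them, time stands still between calls to the robot, and variables do not carry over. Pictures are saved under pics/ and viewed, at most 10 in all, crops included, and the job is handed in when it is done.

```bash
mkdir -p pics
cat > h.py <<'E'
import numpy as np, cv2
from scipy.spatial.transform import Rotation as R
from bench import ctrl
def st(): return ctrl.get_state()
def cam(name):
    s=st(); d=ctrl.get_image(name); im=np.array(d["image"]); K=np.array(d["K"])
    if name=="wrist":
        T=np.eye(4);T[:3,:3]=R.from_rotvec(s["tool_rot"]).as_matrix();T[:3,3]=s["position"]
        c2w=T@np.array(d["hand_eye"])
    else: c2w=np.linalg.inv(np.array(d["world_to_cam"]))
    return im,K,c2w
def ray(K,c2w,uv,z):
    uv=np.atleast_2d(uv).astype(float)
    d=(np.linalg.inv(K)@np.c_[uv,np.ones(len(uv))].T).T@c2w[:3,:3].T
    o=c2w[:3,3]; return o+d*((z-o[2])/d[:,2])[:,None]
def save(n,im): cv2.imwrite("pics/"+n+".png",im[:,:,::-1])
E
python3 - <<'E'
from h import *
s=st();print({k:np.round(v,3) for k,v in s.items()}); print(R.from_rotvec(s["tool_rot"]).as_matrix().round(3))
for n in("top","scene"):
    im,K,c=cam(n);save(n,im);np.savez(n,im=im,K=K,c=c);print(n,c.round(3),K[0,0])
E
```

```text
{'time': np.float64(0.0), 'joint_positions': array([ 1.147,  0.322, -0.07 ,  1.452,  0.023,  1.371, -0.057]), 'qd': array([ 0.   ,  0.001,  0.001,  0.   ,  0.001, -0.002,  0.   ]), 'joint_torque': array([ 0.0000e+00, -4.9128e+01, -4.0400e-01, -3.1253e+01, -6.4000e-02,
        4.4000e-02,  0.0000e+00]), 'position': array([ 0.275, -0.588,  0.221]), 'tool_rot': array([-3.065e+00, -6.820e-01,  1.000e-03]), 'ft_force': array([ 0.079, -0.43 , -0.45 ]), 'torque': array([-0.042,  0.001, -0.043]), 'grip_force': np.float64(0.0), 'grip_width': np.float64(0.997)}
[[ 0.906  0.424 -0.001]
 [ 0.424 -0.906  0.002]
 [-0.    -0.002 -1.   ]]
top [[-0.01  -0.985  0.17   0.287]
 [-1.     0.009 -0.005 -0.085]
 [ 0.004 -0.17  -0.985  1.575]
 [ 0.     0.     0.     1.   ]] 485.7841179185213
scene [[ 0.101  0.6   -0.794  1.631]
 [ 0.995 -0.073  0.071 -0.204]
 [-0.016 -0.797 -0.604  0.895]
 [ 0.     0.     0.     1.   ]] 454.89603930941354
```

View pics/top.png

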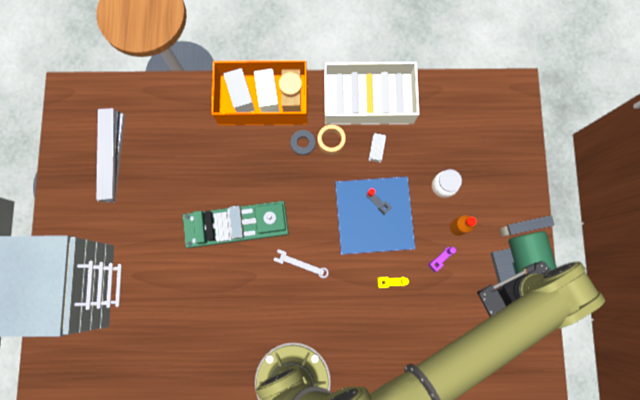

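View pics/scene.png

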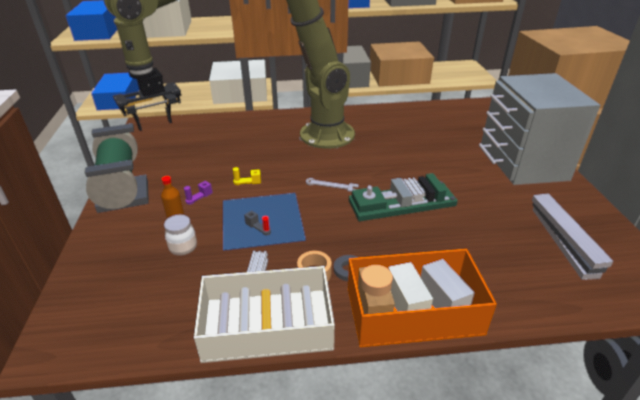

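The top view shows the crank with its hub near (384,207) and red handle near (372,192). The mat spans about (336–414, 178–254), the spindle is near (269,217), and the clamp bed runs left, towards world +y. The yellow and purple cranks are decoys. Next I'll measure these positions.

Run:
```python
from h import *
d=np.load("top.npz");im,K,c=d["im"],d["K"],d["c"]
hsv=cv2.cvtColor(im,cv2.COLOR_RGB2HSV)
m=cv2.inRange(hsv,(100,100,60),(125,255,255))
cs,_=cv2.findContours(m,0,2);cc=max(cs,key=cv2.contourArea);r=cv2.minAreaRect(cc);print("mat",ray(K,c,[r[0]],.004).round(3),ray(K,c,cv2.boxPoints(r),.004).round(3).tolist())
print("hub",ray(K,c,[[384,207]],.04).round(3),"handle",ray(K,c,[[372,191]],.062).round(3))
print("spindle",ray(K,c,[[269,217]],.085).round(3))
g=cv2.inRange(hsv,(60,80,30),(90,255,160));g[:,:170]=0;g[:,300:]=0
cs,_=cv2.findContours(cv2.morphologyEx(g,3,np.ones((15,15))),0,2);cc=max(cs,key=cv2.contourArea);r=cv2.minAreaRect(cc);print("clamp",r,ray(K,c,cv2.boxPoints(r),.03).round(3).tolist())
```

```text
mat [[ 0.521 -0.27   0.004]] [[0.633, -0.143, 0.004], [0.65, -0.387, 0.004], [0.412, -0.395, 0.004], [0.396, -0.157, 0.004]]
hub [[ 0.541 -0.297  0.04 ]] handle [[ 0.589 -0.257  0.062]]
spindle [[0.505 0.067 0.085]]
clamp ((235.20523071289062, 223.95982360839844), (33.21372604370117, 101.18052673339844), 82.50414276123047) [[0.525, 0.349, 0.03], [0.565, 0.027, 0.03], [0.458, 0.013, 0.03], [0.419, 0.331, 0.03]]
```

```bash
python3 -m handwheel '[{"x":0.036,"y":-0.018,"wz":-1.5},{"x":0.072,"y":-0.037,"wz":-3},{"x":0.109,"y":-0.055,"wz":-5},{"x":0.145,"y":-0.074,"wz":-7},{"x":0.181,"y":-0.092,"wz":-9},{"x":0.217,"y":-0.111,"wz":-11},{"x":0.254,"y":-0.129,"wz":-13},{"x":0.29,"y":-0.148,"wz":-15},{"x":0.326,"y":-0.166,"wz":-15},{"x":0.326,"y":-0.166,"wz":-15}]' 0.087 20; python3 -m handwheel '[{},{},{}]'
python3 - <<'E'
from h import *
d=ctrl.get_image("wrist");print(np.round(d["hand_eye"],3))
im,K,c=cam("wrist");save("w1",im);np.savez("w1",im=im,K=K,c=c);s=st();print(s["position"],s["joint_positions"].round(2),R.from_rotvec(s["tool_rot"]).as_matrix().round(3))
E
```

```text
[[ 0.001 -0.97  -0.244  0.066]
 [ 1.     0.001 -0.     0.001]
 [ 0.001 -0.244  0.97  -0.162]
 [ 0.     0.     0.     1.   ]]
[ 0.27536967 -0.58839749  0.22185505] [ 1.15  0.32 -0.07  1.45  0.02  1.37 -0.06] [[ 0.906  0.424 -0.001]
 [ 0.424 -0.906  0.001]
 [-0.    -0.001 -1.   ]]invalid input at $[0]: expected keys x, y, z, wx, wy, wz
invalid input at $[0]: expected keys x, y, z, wx, wy, wz
```

View pics/w1.png

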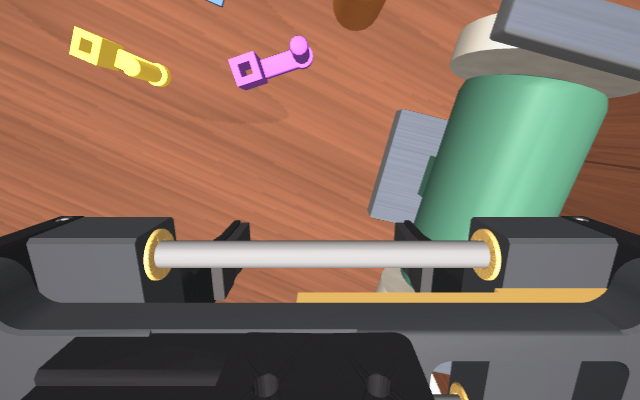

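The moves were refused because every row needs all six keys. The wrist view shows the camera looks ahead of the tool, with image up being tool +x, and only the rows above about 215 are free of the gripper.

```bash
python3 -m handwheel '[{"x":0.036,"y":-0.018,"z":0,"wx":0,"wy":0,"wz":-1.5},{"x":0.072,"y":-0.037,"z":0,"wx":0,"wy":0,"wz":-3},{"x":0.109,"y":-0.055,"z":0,"wx":0,"wy":0,"wz":-5},{"x":0.145,"y":-0.074,"z":0,"wx":0,"wy":0,"wz":-7},{"x":0.181,"y":-0.092,"z":0,"wx":0,"wy":0,"wz":-9},{"x":0.217,"y":-0.111,"z":0,"wx":0,"wy":0,"wz":-11},{"x":0.254,"y":-0.129,"z":0,"wx":0,"wy":0,"wz":-13},{"x":0.29,"y":-0.148,"z":0,"wx":0,"wy":0,"wz":-15},{"x":0.326,"y":-0.166,"z":0,"wx":0,"wy":0,"wz":-15},{"x":0.326,"y":-0.166,"z":0,"wx":0,"wy":0,"wz":-15}]' 0.087 20; python3 -m handwheel '[{"x":0,"y":0,"z":0,"wx":0,"wy":0,"wz":0},{"x":0,"y":0,"z":0,"wx":0,"wy":0,"wz":0},{"x":0,"y":0,"z":0,"wx":0,"wy":0,"wz":0}]'
python3 - <<'E'
from h import *
im,K,c=cam("wrist");save("w2",im);np.savez("w2",im=im,K=K,c=c);s=st();print(s["position"],s["joint_positions"].round(2),R.from_rotvec(s["tool_rot"]).as_matrix().round(3))
E
```

```text
time: 1.03
position: [0.5066, -0.2898, 0.2228]
tool_rot: [-2.94, -1.096, -0.009]
ft_force: [0.5, 1.9, 0.6]
grip_width: 1.001
grip_force: 0.0
time: 1.28
position: [0.4993, -0.3018, 0.2224]
tool_rot: [2.952, 1.073, -0.002]
ft_force: [-0.0, -0.8, 0.6]
grip_width: 0.998
grip_force: 0.0
[ 0.49923539 -0.30199018  0.22235253] [ 0.78  0.2  -0.32  1.61  0.06  1.34 -0.43] [[ 0.767  0.642 -0.001]
 [ 0.642 -0.767 -0.001]
 [-0.001 -0.    -1.   ]]
```

View pics/w2.png

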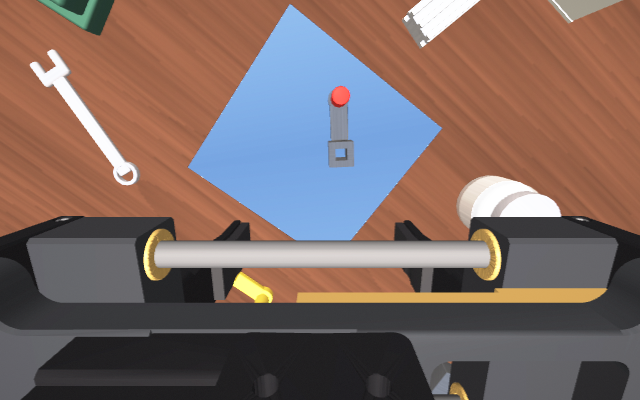

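The crank is well in view: hub top near (341,152), handle top near (341,95), with its arm close to tool x. I'll measure its exact pose.

Run:
```python
from h import *
d=np.load("w2.npz");im,K,c=d["im"],d["K"],d["c"]
hsv=cv2.cvtColor(im,cv2.COLOR_RGB2HSV)
red=cv2.inRange(hsv,(0,150,80),(8,255,255))[:200];red[:,:300]=0;red[:,380:]=0
mt=cv2.moments(red,True);print("red",mt["m10"]/mt["m00"],mt["m01"]/mt["m00"],mt["m00"])
dk=((hsv[:,:,1]<110)&(hsv[:,:,2]<150)).astype(np.uint8);roi=np.zeros_like(dk);roi[80:180,310:370]=1;dk*=roi
save("crop",np.hstack([cv2.resize(im[70:190,290:390],(600,600),interpolation=0)]))
# hub top via rows: holes in contour
cs,h=cv2.findContours(dk,cv2.RETR_CCOMP,2)
for q,hh in zip(cs,h[0]):
    if cv2.contourArea(q)>15: print(hh[3],cv2.contourArea(q),cv2.minAreaRect(q))
print("rows",[(r,np.where(dk[r])[0][[0,-1]].tolist()) for r in range(100,172,4) if dk[r].any()])
```

```text
red 339.8070175438597 96.37894736842105 285.0
-1 53.5 ((341.0, 154.0), (12.0, 12.0), 90.0)
-1 37.5 ((339.9275817871094, 140.26898193359375), (2.8773791790008545, 24.01730728149414), 86.633544921875)
rows [(100, [330, 330]), (104, [332, 345]), (108, [347, 347]), (120, [347, 347]), (132, [347, 347]), (136, [347, 347]), (140, [332, 351]), (148, [329, 347]), (152, [329, 347]), (156, [345, 347]), (160, [335, 346])]
```

View pics/crop.png

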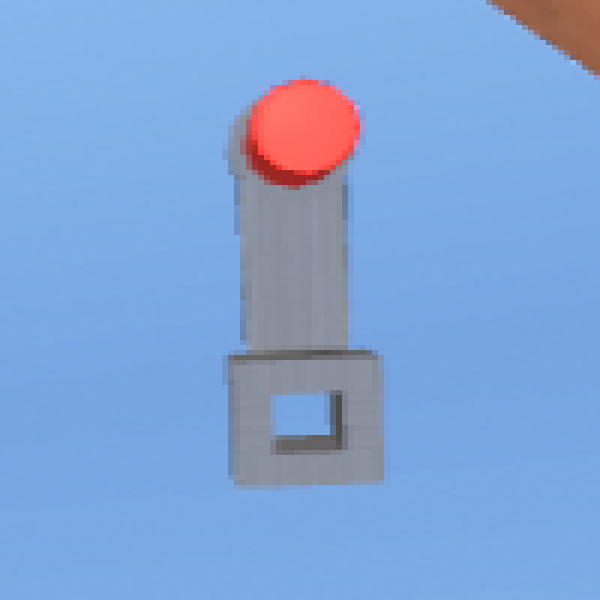

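The crop shows the hub top with corners at full-image pixels (328,141.6), (353.8,140.8), (353.8,166.4) and (328.8,167.2). The handle top is at about (340.8,95.4).

Run:
```python
from h import *
d=np.load("w2.npz");K,c=d["K"],d["c"]
q=ray(K,c,[[328,141.6],[353.8,140.8],[353.8,166.4],[328.8,167.2]],.04);h=q.mean(0)
g=ray(K,c,[[340.8,95.4]],.062)[0]
s=st();M=R.from_rotvec(s["tool_rot"]).as_matrix();p=s["position"]
print("hub",h.round(4),"handle",g.round(4),"len",np.linalg.norm((g-h)[:2]))
t=(q-p)@M;print(t.round(4)); print("hub tool",((h-p)@M).round(4),"handle tool",((g-p)@M).round(4), "yaw tool",np.degrees(np.arctan2(*((g-h)@M)[[1,0]])))
print("sides yaw",np.degrees(np.arctan2(t[0,1]-t[3,1],t[0,0]-t[3,0])),np.degrees(np.arctan2(t[1,1]-t[2,1],t[1,0]-t[2,0])))
```

```text
hub [ 0.5389 -0.3003  0.04  ] handle [ 0.5865 -0.2567  0.062 ] len 0.06452905584108734
[[0.0464 0.0084 0.1823]
 [0.0474 0.0388 0.1823]
 [0.017  0.0397 0.1823]
 [0.016  0.0095 0.1823]]
hub tool [0.0317 0.0241 0.1823] handle tool [0.0961 0.0212 0.1603] yaw tool -2.554998426552129
sides yaw -2.1839246032908264 -1.6276475559271302
```

```bash
python3 -m handwheel '[{"x":0.02,"y":0.012,"z":0,"wx":0,"wy":0,"wz":-2},{"x":0.032,"y":0.024,"z":0.02,"wx":0,"wy":0,"wz":-2},{"x":0.032,"y":0.024,"z":0.055,"wx":0,"wy":0,"wz":-2},{"x":0.032,"y":0.024,"z":0.09,"wx":0,"wy":0,"wz":-2},{"x":0.032,"y":0.024,"z":0.125,"wx":0,"wy":0,"wz":-2},{"x":0.032,"y":0.024,"z":0.155,"wx":0,"wy":0,"wz":-2},{"x":0.032,"y":0.024,"z":0.18,"wx":0,"wy":0,"wz":-2},{"x":0.032,"y":0.024,"z":0.2,"wx":0,"wy":0,"wz":-2},{"x":0.032,"y":0.024,"z":0.212,"wx":0,"wy":0,"wz":-2},{"x":0.032,"y":0.024,"z":0.212,"wx":0,"wy":0,"wz":-2}]'; python3 -m handwheel '[{"x":0,"y":0,"z":0,"wx":0,"wy":0,"wz":0},{"x":0,"y":0,"z":0,"wx":0,"wy":0,"wz":0},{"x":0,"y":0,"z":0,"wx":0,"wy":0,"wz":0},{"x":0,"y":0,"z":0,"wx":0,"wy":0,"wz":0},{"x":0,"y":0,"z":0,"wx":0,"wy":0,"wz":0},{"x":0,"y":0,"z":0,"wx":0,"wy":0,"wz":0},{"x":0,"y":0,"z":0,"wx":0,"wy":0,"wz":0},{"x":0,"y":0,"z":0,"wx":0,"wy":0,"wz":0}]' 0.02 40
```

```text
time: 2.17
position: [0.5375, -0.2983, 0.0074]
tool_rot: [-2.93, -1.123, 0.006]
ft_force: [0.0, 0.5, 0.0]
grip_width: 1.0
grip_force: 0.0
time: 2.83
position: [0.5404, -0.2979, 0.0107]
tool_rot: [2.932, 1.128, 0.0]
ft_force: [0.7, 0.1, -0.1]
grip_width: 0.481
grip_force: 0.0
```

```bash
python3 -m handwheel '[{"x":0,"y":0,"z":0,"wx":0,"wy":0,"wz":0},{"x":0,"y":0,"z":0,"wx":0,"wy":0,"wz":0},{"x":0,"y":0,"z":0,"wx":0,"wy":0,"wz":0},{"x":0,"y":0,"z":0,"wx":0,"wy":0,"wz":0},{"x":0,"y":0,"z":0,"wx":0,"wy":0,"wz":0}]'; python3 -m handwheel '[{"x":0,"y":0,"z":-0.01,"wx":0,"wy":0,"wz":0},{"x":0,"y":0,"z":-0.03,"wx":0,"wy":0,"wz":0},{"x":0,"y":0,"z":-0.06,"wx":0,"wy":0,"wz":0},{"x":0,"y":0,"z":-0.095,"wx":0,"wy":0,"wz":0},{"x":0,"y":0,"z":-0.13,"wx":0,"wy":0,"wz":0},{"x":0,"y":0,"z":-0.165,"wx":0,"wy":0,"wz":0},{"x":0,"y":0,"z":-0.2,"wx":0,"wy":0,"wz":0},{"x":0,"y":0,"z":-0.22,"wx":0,"wy":0,"wz":0},{"x":0,"y":0,"z":-0.22,"wx":0,"wy":0,"wz":0}]'
python3 - <<'E'
from h import *
s=st();M=R.from_rotvec(s["tool_rot"]).as_matrix();print(M.round(3))
print(((np.array([.505,.067,.23])-s["position"])@M).round(3))
E
```

```text
time: 3.25
position: [0.5403, -0.2979, 0.0105]
tool_rot: [-2.932, -1.128, 0.0]
ft_force: [-0.7, 0.1, 1.3]
grip_width: 0.343
grip_force: 40.0
time: 4.0
position: [0.5428, -0.2989, 0.2369]
tool_rot: [2.925, 1.125, 0.01]
ft_force: [0.7, -0.7, -2.1]
grip_width: 0.338
grip_force: 40.0
[[ 0.742  0.67   0.008]
 [ 0.67  -0.742 -0.005]
 [ 0.003  0.009 -1.   ]]
[ 0.217 -0.297  0.005]
```

```bash
python3 -m handwheel '[{"x":0.02,"y":-0.026,"z":0,"wx":0,"wy":0,"wz":0},{"x":0.042,"y":-0.055,"z":0,"wx":0,"wy":0,"wz":0},{"x":0.065,"y":-0.085,"z":0,"wx":0,"wy":0,"wz":0},{"x":0.088,"y":-0.115,"z":0,"wx":0,"wy":0,"wz":0},{"x":0.11,"y":-0.145,"z":0,"wx":0,"wy":0,"wz":0},{"x":0.133,"y":-0.175,"z":0,"wx":0,"wy":0,"wz":0},{"x":0.15,"y":-0.197,"z":0,"wx":0,"wy":0,"wz":0},{"x":0.157,"y":-0.207,"z":0,"wx":0,"wy":0,"wz":0},{"x":0.157,"y":-0.207,"z":0,"wx":0,"wy":0,"wz":0},{"x":0.157,"y":-0.207,"z":0,"wx":0,"wy":0,"wz":0}]'; python3 -m handwheel '[{"x":0,"y":0,"z":0,"wx":0,"wy":0,"wz":0},{"x":0,"y":0,"z":0,"wx":0,"wy":0,"wz":0}]'
python3 - <<'E'
from h import *
im,K,c=cam("wrist");s=st();save("w3",im);np.savez("w3",im=im,K=K,c=c,p=s["position"],M=R.from_rotvec(s["tool_rot"]).as_matrix());print(s["position"],s["joint_positions"].round(2),K[0,0])
E
```

```text
time: 4.83
position: [0.5174, -0.0393, 0.2295]
tool_rot: [2.931, 1.129, -0.003]
ft_force: [-0.3, -1.0, -3.2]
grip_width: 0.342
grip_force: 40.0
time: 5.0
position: [0.5179, -0.0413, 0.2299]
tool_rot: [2.934, 1.123, -0.002]
ft_force: [0.2, 0.2, -3.8]
grip_width: 0.343
grip_force: 40.0
[ 0.51800945 -0.0410585   0.23001533] [ 0.52  0.07 -0.51  1.74  0.03  1.34 -0.84] 286.53452117051364
```

View pics/w3.png

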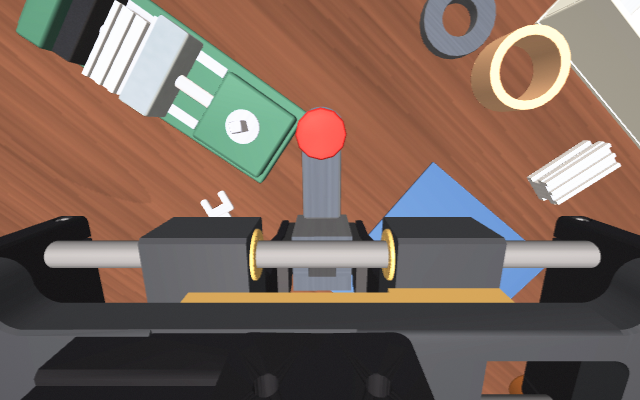

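The spindle and its bright collar are at about (242,126), with the bed running up and left. Enlarging the square.

Run:
```python
from h import *
d=np.load("w3.npz");im=d["im"]
save("c3",cv2.resize(im[100:150,215:270],(660,600),interpolation=cv2.INTER_CUBIC))
```

```text
(no output)
```

View pics/c3.png

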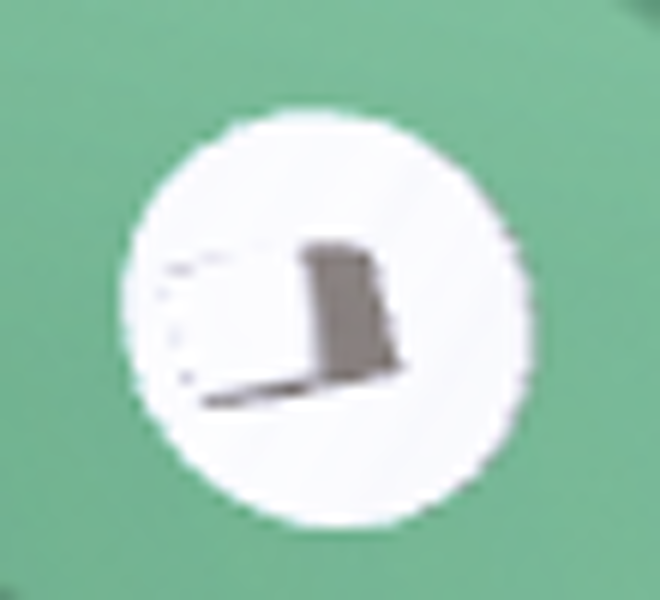

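Run:
```python
from h import *
d=np.load("w3.npz");im,K,c,p,M=[d[k] for k in("im","K","c","p","M")]
hsv=cv2.cvtColor(im,cv2.COLOR_RGB2HSV)
T=lambda P:(P-p)@M
cr=lambda u,v:[215+(u+.5)/12-.5,100+(v+.5)/12-.5]
w=((hsv[:,:,1]<60)).astype(np.uint8);w2=np.zeros_like(w);w2[105:148,222:263]=w[105:148,222:263]
cs,_=cv2.findContours(w2,0,1);q=cv2.convexHull(max(cs,key=cv2.contourArea));P=ray(K,c,q[:,0],.058);(a,b),rr=cv2.minEnclosingCircle((P[:,:2]*1000).astype(np.float32));
e=cv2.fitEllipse((P[:,:2]*1000).astype(np.float32));print("collar",a,b,rr,e)
sp=np.array([e[0][0]/1000,e[0][1]/1000,.058]);print("spindle tool",T(sp).round(4))
f=ray(K,c,[cr(374,250),cr(402,370)],.058);t=ray(K,c,[cr(303,252),cr(320,379)],.084);b=ray(K,c,[cr(200,402),cr(320,380)],.084)
for n,L in(("foot",f),("top",t)):
    v=T(L);print(n,v.round(4).tolist(),np.degrees(np.arctan2(*(v[0]-v[1])[[1,0]])),np.linalg.norm(v[0]-v[1]))
v=T(b);print("front",v.round(4).tolist(),np.degrees(np.arctan2(*(v[0]-v[1])[[0,1]])))
red=cv2.inRange(hsv,(0,150,80),(8,255,255));red[:,:280]=0;red[200:]=0
cs,_=cv2.findContours(red,0,1);(u,v),r=cv2.minEnclosingCircle(max(cs,key=cv2.contourArea));print(u,v,r)
H=ray(K,c,[[u,v]],p[2]+.0515)[0];print("handle tool",T(H).round(4))
```

```text
collar 505.5174560546875 67.44023132324219 19.716339111328125 ((505.5464172363281, 67.60098266601562), (38.143089294433594, 39.23800277709961), 46.49666213989258)
spindle tool [ 0.0634 -0.0891  0.172 ]
foot [[0.07, -0.0845, 0.172], [0.059, -0.0826, 0.172]] -10.027786348571944 0.011153520506726506
top [[0.0695, -0.084, 0.146], [0.0588, -0.0832, 0.146]] -3.9357373119993375 0.010753237142370574
front [[0.0568, -0.0939, 0.146], [0.0587, -0.0833, 0.146]] -169.96281968481765
320.5 133.5 26.239381790161133
handle tool [ 0.0623  0.0009 -0.0515]
```

```bash
python3 -m handwheel '[{"x":0.02,"y":-0.025,"z":0,"wx":0,"wy":0,"wz":-3},{"x":0.04,"y":-0.052,"z":0,"wx":0,"wy":0,"wz":-6},{"x":0.058,"y":-0.079,"z":0,"wx":0,"wy":0,"wz":-10},{"x":0.066,"y":-0.0905,"z":0.01,"wx":0,"wy":0,"wz":-10},{"x":0.066,"y":-0.0905,"z":0.04,"wx":0,"wy":0,"wz":-10},{"x":0.066,"y":-0.0905,"z":0.07,"wx":0,"wy":0,"wz":-10},{"x":0.066,"y":-0.0905,"z":0.1,"wx":0,"wy":0,"wz":-10},{"x":0.066,"y":-0.0905,"z":0.125,"wx":0,"wy":0,"wz":-10},{"x":0.066,"y":-0.0905,"z":0.125,"wx":0,"wy":0,"wz":-10},{"x":0.066,"y":-0.0905,"z":0.125,"wx":0,"wy":0,"wz":-10}]'; python3 -m handwheel '[{"x":0,"y":0,"z":0,"wx":0,"wy":0,"wz":0},{"x":0,"y":0,"z":0,"wx":0,"wy":0,"wz":0}]'
python3 - <<'E'
from h import *
d=np.load("w3.npz");p,M=d["p"],d["M"]
s=st();M2=R.from_rotvec(s["tool_rot"]).as_matrix();print(s["position"],s["ft_force"].round(1),M2.round(4))
print("yaw change",np.degrees(R.from_matrix(M.T@M2).as_rotvec()))
sp=p+M@np.array([.0634,-.090,.172]);print(sp,"spindle rel hub in tool",(M2.T@(sp-s["position"])+[.0027,0,0]).round(4))
E
```

```text
time: 5.88
position: [0.5057, 0.0714, 0.1047]
tool_rot: [-2.822, -1.377, 0.004]
ft_force: [0.3, 0.7, -2.5]
grip_width: 0.34
grip_force: 40.0
time: 6.05
position: [0.5083, 0.0723, 0.1077]
tool_rot: [2.822, 1.377, 0.005]
ft_force: [1.8, -0.5, -3.1]
grip_width: 0.338
grip_force: 40.0
[0.50830994 0.07225528 0.10767282] [ 1.8 -0.5 -3.1] [[ 6.151e-01  7.884e-01  3.700e-03]
 [ 7.884e-01 -6.151e-01  2.000e-04]
 [ 2.400e-03  2.800e-03 -1.000e+00]]
yaw change [ -0.17859322   0.19590509 -10.12977241]
[0.50492834 0.06823312 0.05800433] spindle rel hub in tool [-0.0027 -0.0003  0.0497]
```

```bash
for i in 1 2; do python3 -m handwheel '[{"x":0,"y":0,"z":0,"wx":0,"wy":0,"wz":0},{"x":0,"y":0,"z":0,"wx":0,"wy":0,"wz":0}]' | sed -n 2,4p; done
python3 - <<'E'
from h import *
s=st();M2=R.from_rotvec(s["tool_rot"]).as_matrix()
sp=np.array([0.50493,0.06823,.058]);print(s["position"],"spindle rel hub in tool",(M2.T@(sp-s["position"])+[.0027,0,0]).round(4))
E
```

```text
position: [0.5075, 0.0723, 0.107]
tool_rot: [2.822, 1.378, 0.004]
ft_force: [-0.5, 0.7, -3.5]
position: [0.5068, 0.0723, 0.1061]
tool_rot: [2.822, 1.379, 0.001]
ft_force: [0.3, 0.1, -3.7]
[0.50676106 0.07231438 0.10605729] spindle rel hub in tool [-0.0017  0.001   0.0481]
```

```bash
python3 -m handwheel '[{"x":-0.001,"y":0.001,"z":0.003,"wx":0,"wy":0,"wz":0},{"x":-0.0015,"y":0.001,"z":0.006,"wx":0,"wy":0,"wz":0},{"x":-0.0015,"y":0.001,"z":0.006,"wx":0,"wy":0,"wz":0},{"x":-0.0015,"y":0.001,"z":0.006,"wx":0,"wy":0,"wz":0},{"x":-0.0015,"y":0.001,"z":0.006,"wx":0,"wy":0,"wz":0},{"x":-0.0015,"y":0.001,"z":0.006,"wx":0,"wy":0,"wz":0}]' | sed -n 2,4p
cat > rel.py <<'E'
from h import *
s=st();M2=R.from_rotvec(s["tool_rot"]).as_matrix()
sp=np.array([0.50493,0.06823,.058]);print(s["position"].round(4),s["ft_force"].round(1),"spindle rel hub in tool",(M2.T@(sp-s["position"])+[.0027,0,.0065]).round(4),"yaw",np.degrees(np.arctan2(M2[1,0],M2[0,0])).round(1))
E
python3 rel.py
```

```text
position: [0.5064, 0.0706, 0.0996]
tool_rot: [2.823, 1.379, 0.0]
ft_force: [0.4, -1.0, -3.5]
[0.5064 0.0706 0.0996] [ 0.4 -1.  -3.5] spindle rel hub in tool [-0.0001  0.0003  0.0481] yaw 52.1
```

```bash
python3 -m handwheel '[{"x":0,"y":0,"z":0.002,"wx":0,"wy":0,"wz":0},{"x":0,"y":0,"z":0.004,"wx":0,"wy":0,"wz":0},{"x":0,"y":0,"z":0.006,"wx":0,"wy":0,"wz":0},{"x":0,"y":0,"z":0.008,"wx":0,"wy":0,"wz":0},{"x":0,"y":0,"z":0.008,"wx":0,"wy":0,"wz":0},{"x":0,"y":0,"z":0.008,"wx":0,"wy":0,"wz":0}]' | sed -n 2,4p
python3 rel.py
```

```text
position: [0.5062, 0.0705, 0.0913]
tool_rot: [-2.822, -1.379, 0.001]
ft_force: [-0.5, -0.3, -3.6]
[0.5062 0.0705 0.0913] [-0.5 -0.3 -3.6] spindle rel hub in tool [0.0002 0.0004 0.0398] yaw 52.1
```

```bash
python3 -m handwheel '[{"x":0,"y":0,"z":0.001,"wx":0,"wy":0,"wz":0},{"x":0,"y":0,"z":0.002,"wx":0,"wy":0,"wz":0},{"x":0,"y":0,"z":0.003,"wx":0,"wy":0,"wz":0},{"x":0,"y":0,"z":0.004,"wx":0,"wy":0,"wz":0},{"x":0,"y":0,"z":0.005,"wx":0,"wy":0,"wz":0},{"x":0,"y":0,"z":0.005,"wx":0,"wy":0,"wz":0},{"x":0,"y":0,"z":0.005,"wx":0,"wy":0,"wz":0}]' | sed -n 2,4p
python3 rel.py
```

```text
position: [0.5062, 0.0705, 0.0864]
tool_rot: [-2.823, -1.379, 0.0]
ft_force: [-0.4, 1.1, -3.7]
[0.5062 0.0705 0.0864] [-0.4  1.1 -3.7] spindle rel hub in tool [0.0001 0.0004 0.0349] yaw 52.1
```

It is past the taper with no contact force, so I'll carry on down.

```bash
python3 -m handwheel '[{"x":0,"y":0,"z":0.002,"wx":0,"wy":0,"wz":0},{"x":0,"y":0,"z":0.004,"wx":0,"wy":0,"wz":0},{"x":0,"y":0,"z":0.007,"wx":0,"wy":0,"wz":0},{"x":0,"y":0,"z":0.01,"wx":0,"wy":0,"wz":0},{"x":0,"y":0,"z":0.013,"wx":0,"wy":0,"wz":0},{"x":0,"y":0,"z":0.016,"wx":0,"wy":0,"wz":0},{"x":0,"y":0,"z":0.019,"wx":0,"wy":0,"wz":0},{"x":0,"y":0,"z":0.019,"wx":0,"wy":0,"wz":0},{"x":0,"y":0,"z":0.019,"wx":0,"wy":0,"wz":0}]' | sed -n 2,4p
python3 rel.py
```

```text
position: [0.5061, 0.0705, 0.0673]
tool_rot: [-2.822, -1.379, 0.001]
ft_force: [-0.6, -0.1, -3.6]
[0.5061 0.0705 0.0673] [-0.6 -0.1 -3.6] spindle rel hub in tool [0.0001 0.0005 0.0158] yaw 52.1
```

```bash
python3 -m handwheel '[{"x":0,"y":0,"z":0.001,"wx":0,"wy":0,"wz":0},{"x":0,"y":0,"z":0.002,"wx":0,"wy":0,"wz":0},{"x":0,"y":0,"z":0.003,"wx":0,"wy":0,"wz":0},{"x":0,"y":0,"z":0.0035,"wx":0,"wy":0,"wz":0},{"x":0,"y":0,"z":0.0035,"wx":0,"wy":0,"wz":0},{"x":0,"y":0,"z":0.0035,"wx":0,"wy":0,"wz":0}]' | sed -n 2,4p
python3 rel.py
```

```text
position: [0.5065, 0.0705, 0.0645]
tool_rot: [2.822, 1.379, 0.0]
ft_force: [-1.8, -0.0, 1.4]
[0.5065 0.0705 0.0645] [-1.8 -0.   1.4] spindle rel hub in tool [-0.      0.0002  0.013 ] yaw 52.1
```

Seated: the force rose by about 5 N at the expected height. Release and go to the handle.

```bash
python3 -m handwheel '[{"x":0,"y":0,"z":0,"wx":0,"wy":0,"wz":0},{"x":0,"y":0,"z":0,"wx":0,"wy":0,"wz":0},{"x":0,"y":0,"z":0,"wx":0,"wy":0,"wz":0},{"x":0,"y":0,"z":0,"wx":0,"wy":0,"wz":0},{"x":0,"y":0,"z":-0.02,"wx":0,"wy":0,"wz":0},{"x":0,"y":0,"z":-0.045,"wx":0,"wy":0,"wz":0},{"x":0.005,"y":0,"z":-0.068,"wx":0,"wy":0,"wz":0},{"x":0.035,"y":0,"z":-0.068,"wx":0,"wy":0,"wz":0},{"x":0.062,"y":0,"z":-0.068,"wx":0,"wy":0,"wz":0},{"x":0.062,"y":0,"z":-0.068,"wx":0,"wy":0,"wz":0}]' 0.05 20 | sed -n 2,5p;  python3 -m handwheel '[{"x":0,"y":0,"z":0,"wx":0,"wy":0,"wz":0},{"x":0,"y":0,"z":0,"wx":0,"wy":0,"wz":0}]' | sed -n 2,5p
python3 - <<'E'
from h import *
im,K,c=cam("wrist");s=st();save("w4",im);print(s["joint_positions"].round(2))
E
```

```text
position: [0.5469, 0.1245, 0.1331]
tool_rot: [-2.818, -1.384, -0.009]
ft_force: [-0.6, 0.1, -0.1]
grip_width: 0.573
position: [0.5439, 0.1189, 0.1315]
tool_rot: [2.823, 1.379, -0.002]
ft_force: [-0.2, -0.4, 0.2]
grip_width: 0.576
[ 0.31  0.25 -0.65  1.78  0.16  1.17 -1.05]
```

View pics/w4.png

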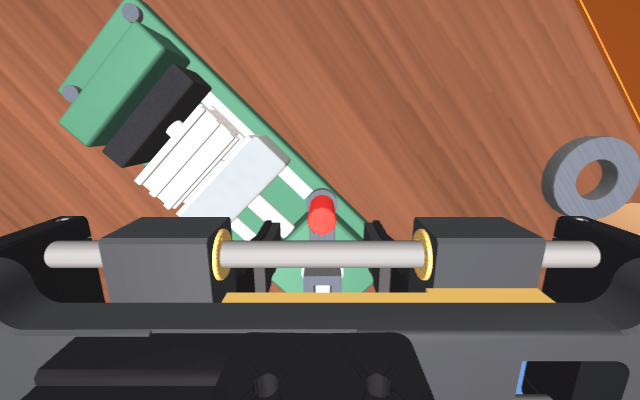

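The handle top is at (322,220), centred between the fingers; descend and close on it.

```bash
python3 -m handwheel '[{"x":0,"y":0,"z":0.02,"wx":0,"wy":0,"wz":0},{"x":0,"y":0,"z":0.038,"wx":0,"wy":0,"wz":0},{"x":0,"y":0,"z":0.048,"wx":0,"wy":0,"wz":0},{"x":0,"y":0,"z":0.048,"wx":0,"wy":0,"wz":0}]' 0.05 30 | sed -n 2,5p;  python3 -m handwheel '[{"x":0,"y":0,"z":0,"wx":0,"wy":0,"wz":0},{"x":0,"y":0,"z":0,"wx":0,"wy":0,"wz":0},{"x":0,"y":0,"z":0,"wx":0,"wy":0,"wz":0},{"x":0,"y":0,"z":0,"wx":0,"wy":0,"wz":0},{"x":0,"y":0,"z":0,"wx":0,"wy":0,"wz":0},{"x":0,"y":0,"z":0,"wx":0,"wy":0,"wz":0},{"x":0,"y":0,"z":0,"wx":0,"wy":0,"wz":0},{"x":0,"y":0,"z":0,"wx":0,"wy":0,"wz":0}]' 0.01 30
cat > wind.py <<'E'
# winding status: angle of TCP about spindle, radial/tangential (clockwise-resisting) force, and rows for next angles
from h import *
import sys
s=st();M=R.from_rotvec(s["tool_rot"]).as_matrix();p=s["position"];c=np.array([0.5052,0.0683])
v=p[:2]-c;a=np.arctan2(v[1],v[0]);r=np.hypot(*v);t=np.array([-np.sin(a),np.cos(a)])  # ccw tangent; resistance to cw pushes ccw
print("t",s["time"].round(2),"ang",np.degrees(a).round(1),"r",r.round(4),"z",p[2].round(4),"Ft",(s["ft_force"][:2]@t).round(2),"Fr",(s["ft_force"][:2]@v/r).round(2),"Fz",s["ft_force"][2].round(1),"grip",s["grip_width"].round(3),"yaw",np.degrees(np.arctan2(M[1,0],M[0,0])).round(1))
for d in map(float,sys.argv[1:]):
    b=a-np.radians(d);q=np.r_[c+.065*np.array([np.cos(b),np.sin(b)]),p[2]]
    w=M.T@(q-p);print(d,(w[:2]*1000).round(1))
E
python3 wind.py 5 10 15 20 25 30 35 40 45
```

```text
position: [0.5422, 0.1178, 0.0815]
tool_rot: [-2.823, -1.377, 0.008]
ft_force: [-1.2, -0.8, 0.5]
grip_width: 0.575
time: 11.27
position: [0.5447, 0.1197, 0.0844]
tool_rot: [2.822, 1.379, 0.001]
ft_force: [0.6, 1.3, 1.4]
grip_width: 0.222
grip_force: 30.0Traceback (most recent call last):
  File "wind.py", line 6, in <module>
    print("t",s["time"].round(2),"ang",np.degrees(a).round(1),"r",r.round(4),"z",p[2].round(4),"Ft",(s["ft_force"][:2]@t).round(2),"Fr",(s["ft_force"][:2]@v/r).round(2),"Fz",s["ft_force"][2].round(1),"grip",s["grip_width"].round(3),"yaw",np.degrees(np.arctan2(M[1,0],M[0,0])).round(1))
              ^^^^^^^^^^^^^^^
AttributeError: 'float' object has no attribute 'round'
```

```bash
python3 -m handwheel '[{"x":-0.0002,"y":0.0057,"z":0,"wx":0,"wy":0,"wz":0},{"x":-0.001,"y":0.0113,"z":0,"wx":0,"wy":0,"wz":0},{"x":-0.0022,"y":0.0168,"z":0,"wx":0,"wy":0,"wz":0},{"x":-0.0039,"y":0.0222,"z":0,"wx":0,"wy":0,"wz":0},{"x":-0.0061,"y":0.0275,"z":0,"wx":0,"wy":0,"wz":0},{"x":-0.0087,"y":0.0325,"z":0,"wx":0,"wy":0,"wz":0},{"x":-0.0118,"y":0.0373,"z":0,"wx":0,"wy":0,"wz":0},{"x":-0.0152,"y":0.0418,"z":0,"wx":0,"wy":0,"wz":0},{"x":-0.019,"y":0.046,"z":0,"wx":0,"wy":0,"wz":0},{"x":-0.0232,"y":0.0498,"z":0,"wx":0,"wy":0,"wz":0}]' | head -1
cat > wind.py <<'E'
from h import *
import sys
s=st();M=R.from_rotvec(s["tool_rot"]).as_matrix();p=s["position"];c=np.array([0.5052,0.0683])
v=p[:2]-c;a=np.arctan2(v[1],v[0]);r=np.hypot(*v);t=np.array([-np.sin(a),np.cos(a)])
f=s["ft_force"]
print("t %.2f wound %.1f r %.4f z %.4f Ft %.2f Fr %.2f Fz %.1f grip %.3f tq %s"%(s["time"],(52.1-np.degrees(a))%360,r,p[2],f[:2]@t,f[:2]@v/r,f[2],s["grip_width"],np.round(s["torque"],2)))
if len(sys.argv)>1:
    t0,st_,n=map(float,sys.argv[1:]);q=lambda d:65*np.array([np.cos(np.radians(d)),np.sin(np.radians(d))])
    for i in range(1,int(n)+1): print(t0+i*st_,(q(t0+i*st_)-q(t0)).round(1).tolist())
E
python3 wind.py 50 6 10; python3 wind.py 110 6 10
```

```text
time: 12.1
t 12.10 wound 47.6 r 0.0644 z 0.0846 Ft 5.72 Fr -2.35 Fz 5.9 grip 0.227 tq [1.7  0.96 0.05]
56.0 [-5.4, 4.1]
62.0 [-11.3, 7.6]
68.0 [-17.4, 10.5]
74.0 [-23.9, 12.7]
80.0 [-30.5, 14.2]
86.0 [-37.2, 15.0]
92.0 [-44.0, 15.2]
98.0 [-50.8, 14.6]
104.0 [-57.5, 13.3]
110.0 [-64.0, 11.3]
t 12.10 wound 47.6 r 0.0644 z 0.0846 Ft 5.72 Fr -2.35 Fz 5.9 grip 0.227 tq [1.7  0.96 0.05]
116.0 [-6.3, -2.7]
122.0 [-12.2, -6.0]
128.0 [-17.8, -9.9]
134.0 [-22.9, -14.3]
140.0 [-27.6, -19.3]
146.0 [-31.7, -24.7]
152.0 [-35.2, -30.6]
158.0 [-38.0, -36.7]
164.0 [-40.3, -43.2]
170.0 [-41.8, -49.8]
```

```bash
python3 -m handwheel '[{"x":-0.0054,"y":0.0041,"z":0,"wx":0,"wy":0,"wz":0},{"x":-0.0113,"y":0.0076,"z":0,"wx":0,"wy":0,"wz":0},{"x":-0.0174,"y":0.0105,"z":0,"wx":0,"wy":0,"wz":0},{"x":-0.0239,"y":0.0127,"z":0,"wx":0,"wy":0,"wz":0},{"x":-0.0305,"y":0.0142,"z":0,"wx":0,"wy":0,"wz":0},{"x":-0.0372,"y":0.015,"z":0,"wx":0,"wy":0,"wz":0},{"x":-0.044,"y":0.0152,"z":0,"wx":0,"wy":0,"wz":0},{"x":-0.0508,"y":0.0146,"z":0,"wx":0,"wy":0,"wz":0},{"x":-0.0575,"y":0.0133,"z":0,"wx":0,"wy":0,"wz":0},{"x":-0.064,"y":0.0113,"z":0,"wx":0,"wy":0,"wz":0}]' | head -1
python3 wind.py 
python3 -m handwheel '[{"x":-0.0063,"y":-0.0027,"z":0,"wx":0,"wy":0,"wz":0},{"x":-0.0122,"y":-0.006,"z":0,"wx":0,"wy":0,"wz":0},{"x":-0.0178,"y":-0.0099,"z":0,"wx":0,"wy":0,"wz":0},{"x":-0.0229,"y":-0.0143,"z":0,"wx":0,"wy":0,"wz":0},{"x":-0.0276,"y":-0.0193,"z":0,"wx":0,"wy":0,"wz":0}]' | head -1
python3 wind.py 140 4 10
python3 - <<'E'
from h import *
im,K,c=cam("wrist");s=st();save("w5",im);np.savez("w5",im=im,K=K,c=c)
print(s["joint_positions"].round(2))
E
```

```text
time: 12.93
t 12.93 wound 107.2 r 0.0657 z 0.0858 Ft 5.18 Fr -0.10 Fz 3.4 grip 0.224 tq [ 1.23 -0.97 -0.05]
time: 13.35
t 13.35 wound 136.6 r 0.0666 z 0.0861 Ft 5.38 Fr 1.15 Fz 3.3 grip 0.222 tq [ 0.06 -1.42 -0.01]
144.0 [-2.8, -3.6]
148.0 [-5.3, -7.3]
152.0 [-7.6, -11.3]
156.0 [-9.6, -15.3]
160.0 [-11.3, -19.5]
164.0 [-12.7, -23.9]
168.0 [-13.8, -28.3]
172.0 [-14.6, -32.7]
176.0 [-15.0, -37.2]
180.0 [-15.2, -41.8]
[ 0.49  0.18 -0.59  1.94  0.12  1.04 -0.81]
```

View pics/w5.png

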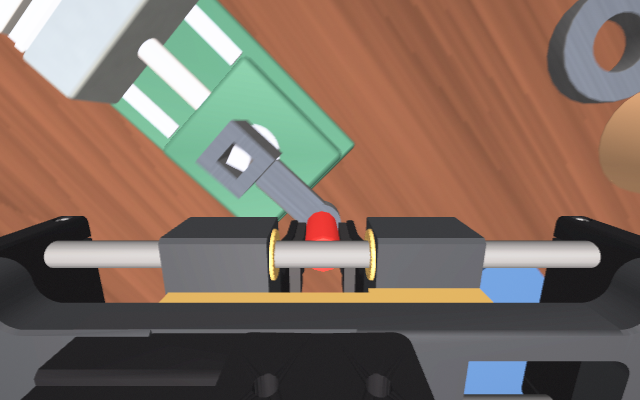

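The crank turns the spindle and the running level is about 5.3 N. The hub is at (240,158) on the spindle, and the jaw, at upper left, is moving away. Continuing in smaller steps, reading the force each time.

```bash
python3 -m handwheel '[{"x":-0.0028,"y":-0.0036,"z":0,"wx":0,"wy":0,"wz":0},{"x":-0.0053,"y":-0.0073,"z":0,"wx":0,"wy":0,"wz":0},{"x":-0.0076,"y":-0.0113,"z":0,"wx":0,"wy":0,"wz":0},{"x":-0.0096,"y":-0.0153,"z":0,"wx":0,"wy":0,"wz":0},{"x":-0.0113,"y":-0.0195,"z":0,"wx":0,"wy":0,"wz":0}]' | head -1
python3 wind.py 160 4 5
python3 -m handwheel '[{"x":-0.0014,"y":-0.0044,"z":0,"wx":0,"wy":0,"wz":0},{"x":-0.0025,"y":-0.0088,"z":0,"wx":0,"wy":0,"wz":0},{"x":-0.0033,"y":-0.0132,"z":0,"wx":0,"wy":0,"wz":0},{"x":-0.0037,"y":-0.0177,"z":0,"wx":0,"wy":0,"wz":0},{"x":-0.0039,"y":-0.0223,"z":0,"wx":0,"wy":0,"wz":0}]' | head -1
python3 wind.py 180 4 5
python3 -m handwheel '[{"x":0.0002,"y":-0.0045,"z":0,"wx":0,"wy":0,"wz":0},{"x":0.0006,"y":-0.009,"z":0,"wx":0,"wy":0,"wz":0},{"x":0.0014,"y":-0.0135,"z":0,"wx":0,"wy":0,"wz":0},{"x":0.0025,"y":-0.0179,"z":0,"wx":0,"wy":0,"wz":0},{"x":0.0039,"y":-0.0222,"z":0,"wx":0,"wy":0,"wz":0}]' | head -1
python3 wind.py 200 4 5;python3 wind.py 220 4 5;python3 wind.py 240 4 5;python3 wind.py 260 4 5;python3 wind.py 280 4 5
```

```text
time: 13.82
t 13.82 wound 156.5 r 0.0672 z 0.0859 Ft 5.22 Fr 4.23 Fz 4.7 grip 0.219 tq [-0.95 -1.31 -0.03]
164.0 [-1.4, -4.3]
168.0 [-2.5, -8.7]
172.0 [-3.3, -13.2]
176.0 [-3.8, -17.7]
180.0 [-3.9, -22.2]
time: 14.23
t 14.23 wound 176.2 r 0.0675 z 0.0856 Ft 6.28 Fr 5.52 Fz 7.3 grip 0.220 tq [-1.67 -0.65 -0.08]
184.0 [0.2, -4.5]
188.0 [0.6, -9.0]
192.0 [1.4, -13.5]
196.0 [2.5, -17.9]
200.0 [3.9, -22.2]
time: 14.65
t 14.65 wound 196.3 r 0.0676 z 0.0852 Ft 5.75 Fr 6.83 Fz 10.3 grip 0.220 tq [-1.97  0.22  0.02]
204.0 [1.7, -4.2]
208.0 [3.7, -8.3]
212.0 [6.0, -12.2]
216.0 [8.5, -16.0]
220.0 [11.3, -19.5]
t 14.65 wound 196.3 r 0.0676 z 0.0852 Ft 5.75 Fr 6.83 Fz 10.3 grip 0.220 tq [-1.97  0.22  0.02]
224.0 [3.0, -3.4]
228.0 [6.3, -6.5]
232.0 [9.8, -9.4]
236.0 [13.4, -12.1]
240.0 [17.3, -14.5]
t 14.65 wound 196.3 r 0.0676 z 0.0852 Ft 5.75 Fr 6.83 Fz 10.3 grip 0.220 tq [-1.97  0.22  0.02]
244.0 [4.0, -2.1]
248.0 [8.2, -4.0]
252.0 [12.4, -5.5]
256.0 [16.8, -6.8]
260.0 [21.2, -7.7]
t 14.65 wound 196.3 r 0.0676 z 0.0852 Ft 5.75 Fr 6.83 Fz 10.3 grip 0.220 tq [-1.97  0.22  0.02]
264.0 [4.5, -0.6]
268.0 [9.0, -0.9]
272.0 [13.6, -0.9]
276.0 [18.1, -0.6]
280.0 [22.6, 0.0]
t 14.65 wound 196.3 r 0.0676 z 0.0852 Ft 5.75 Fr 6.83 Fz 10.3 grip 0.220 tq [-1.97  0.22  0.02]
284.0 [4.4, 0.9]
288.0 [8.8, 2.2]
292.0 [13.1, 3.7]
296.0 [17.2, 5.6]
300.0 [21.2, 7.7]
```

```bash
python3 -m handwheel '[{"x":0.001,"y":-0.0042,"z":-0.0005,"wx":0,"wy":0,"wz":0},{"x":0.002,"y":-0.0083,"z":-0.001,"wx":0,"wy":0,"wz":0},{"x":0.0037,"y":-0.0122,"z":-0.0015,"wx":0,"wy":0,"wz":0},{"x":0.0062,"y":-0.016,"z":-0.0015,"wx":0,"wy":0,"wz":0},{"x":0.009,"y":-0.0195,"z":-0.0015,"wx":0,"wy":0,"wz":0}]' | head -1
python3 wind.py
python3 -m handwheel '[{"x":0.003,"y":-0.0034,"z":0,"wx":0,"wy":0,"wz":0},{"x":0.0063,"y":-0.0065,"z":0,"wx":0,"wy":0,"wz":0},{"x":0.0098,"y":-0.0094,"z":0,"wx":0,"wy":0,"wz":0},{"x":0.0134,"y":-0.0121,"z":0,"wx":0,"wy":0,"wz":0},{"x":0.0173,"y":-0.0145,"z":0,"wx":0,"wy":0,"wz":0}]' | head -1
python3 wind.py
```

```text
time: 15.07
t 15.07 wound 215.7 r 0.0673 z 0.0860 Ft 5.20 Fr 2.40 Fz 4.5 grip 0.219 tq [-1.45 -0.25  0.02]
time: 15.48
t 15.48 wound 235.3 r 0.0668 z 0.0858 Ft 5.36 Fr 3.08 Fz 7.7 grip 0.219 tq [-1.44  0.52 -0.03]
```

```bash
python3 -m handwheel '[{"x":0.004,"y":-0.0023,"z":-0.0005,"wx":0,"wy":0,"wz":0},{"x":0.008,"y":-0.0045,"z":-0.001,"wx":0,"wy":0,"wz":0},{"x":0.0122,"y":-0.0063,"z":-0.001,"wx":0,"wy":0,"wz":0},{"x":0.0166,"y":-0.0077,"z":-0.001,"wx":0,"wy":0,"wz":0},{"x":0.021,"y":-0.0086,"z":-0.001,"wx":0,"wy":0,"wz":0}]' | head -1
python3 wind.py
python3 -m handwheel '[{"x":0.0045,"y":-0.0006,"z":0,"wx":0,"wy":0,"wz":0},{"x":0.009,"y":-0.0009,"z":0,"wx":0,"wy":0,"wz":0},{"x":0.0136,"y":-0.0009,"z":0,"wx":0,"wy":0,"wz":0},{"x":0.0181,"y":-0.0006,"z":0,"wx":0,"wy":0,"wz":0},{"x":0.0226,"y":0,"z":0,"wx":0,"wy":0,"wz":0}]' | head -1
python3 wind.py
python3 - <<'E'
from h import *
im,K,c=cam("wrist");s=st();save("w6",im);np.savez("w6",im=im,K=K,c=c)
E
```

```text
time: 15.9
t 15.90 wound 255.1 r 0.0661 z 0.0863 Ft 5.48 Fr 2.39 Fz 4.6 grip 0.219 tq [-1.27  0.45 -0.04]
time: 16.32
t 16.32 wound 275.1 r 0.0654 z 0.0861 Ft 5.36 Fr 1.64 Fz 6.8 grip 0.223 tq [-0.77  0.9  -0.03]
```

View pics/w6.png

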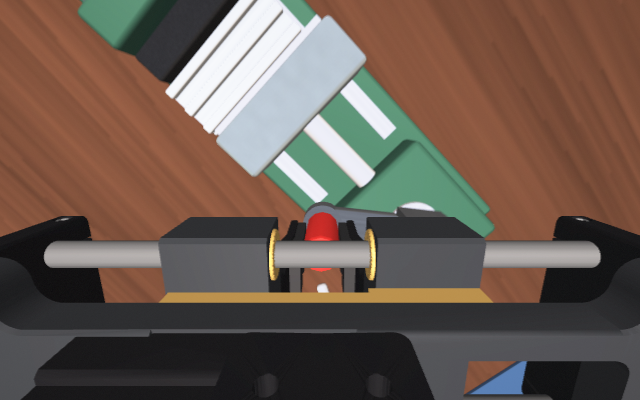

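The view shows the jaw right at the profile, with the profile and facing close together at upper left. Bite should be near, so I'll go on by force.

```bash
python3 -m handwheel '[{"x":0.0044,"y":0.0009,"z":-0.0005,"wx":0,"wy":0,"wz":0},{"x":0.0088,"y":0.0022,"z":-0.001,"wx":0,"wy":0,"wz":0},{"x":0.0131,"y":0.0037,"z":-0.001,"wx":0,"wy":0,"wz":0}]' | head -1
python3 wind.py 292 4 3
python3 -m handwheel '[{"x":0.0042,"y":0.0018,"z":0,"wx":0,"wy":0,"wz":0},{"x":0.0082,"y":0.004,"z":0,"wx":0,"wy":0,"wz":0},{"x":0.012,"y":0.0063,"z":0,"wx":0,"wy":0,"wz":0}]' | head -1
python3 wind.py 304 4 3
python3 wind.py 316 4 3;python3 wind.py 328 4 3;python3 wind.py 340 4 3;python3 wind.py 352 4 3
```

```text
time: 16.62
t 16.62 wound 286.5 r 0.0650 z 0.0865 Ft 6.45 Fr 2.77 Fz 3.1 grip 0.222 tq [-0.62  1.19 -0.  ]
296.0 [4.1, 1.8]
300.0 [8.2, 4.0]
304.0 [12.0, 6.4]
time: 16.87
t 16.87 wound 298.4 r 0.0646 z 0.0863 Ft 6.53 Fr 2.25 Fz 3.1 grip 0.218 tq [-0.28  1.45  0.02]
308.0 [3.7, 2.7]
312.0 [7.1, 5.6]
316.0 [10.4, 8.7]
t 16.87 wound 298.4 r 0.0646 z 0.0863 Ft 6.53 Fr 2.25 Fz 3.1 grip 0.218 tq [-0.28  1.45  0.02]
320.0 [3.0, 3.4]
324.0 [5.8, 6.9]
328.0 [8.4, 10.7]
t 16.87 wound 298.4 r 0.0646 z 0.0863 Ft 6.53 Fr 2.25 Fz 3.1 grip 0.218 tq [-0.28  1.45  0.02]
332.0 [2.3, 3.9]
336.0 [4.3, 8.0]
340.0 [6.0, 12.2]
t 16.87 wound 298.4 r 0.0646 z 0.0863 Ft 6.53 Fr 2.25 Fz 3.1 grip 0.218 tq [-0.28  1.45  0.02]
344.0 [1.4, 4.3]
348.0 [2.5, 8.7]
352.0 [3.3, 13.2]
t 16.87 wound 298.4 r 0.0646 z 0.0863 Ft 6.53 Fr 2.25 Fz 3.1 grip 0.218 tq [-0.28  1.45  0.02]
356.0 [0.5, 4.5]
360.0 [0.6, 9.0]
364.0 [0.5, 13.6]
```

```bash
python3 -m handwheel '[{"x":0.0037,"y":0.0027,"z":0,"wx":0,"wy":0,"wz":0},{"x":0.0071,"y":0.0056,"z":0,"wx":0,"wy":0,"wz":0},{"x":0.0104,"y":0.0087,"z":0,"wx":0,"wy":0,"wz":0}]' | head -1
python3 wind.py
```

```text
time: 17.12
t 17.12 wound 310.3 r 0.0642 z 0.0862 Ft 7.57 Fr 3.11 Fz 4.3 grip 0.219 tq [ 0.04  1.64 -0.  ]
```

```bash
python3 -m handwheel '[{"x":0.0023,"y":0.0025,"z":0,"wx":0,"wy":0,"wz":0},{"x":0.0044,"y":0.0051,"z":0,"wx":0,"wy":0,"wz":0}]' | head -1
python3 wind.py
python3 -m handwheel '[{"x":0,"y":0,"z":0,"wx":0,"wy":0,"wz":0},{"x":0,"y":0,"z":0,"wx":0,"wy":0,"wz":0},{"x":0,"y":0,"z":0,"wx":0,"wy":0,"wz":0}]' | head -1
python3 wind.py
python3 - <<'E'
from h import *
s=st();print(s["joint_positions"].round(2))
E
```

```text
time: 17.28
t 17.28 wound 316.3 r 0.0641 z 0.0862 Ft 7.14 Fr 3.41 Fz 3.4 grip 0.221 tq [0.33 1.67 0.01]
time: 17.53
t 17.53 wound 316.7 r 0.0640 z 0.0863 Ft 6.29 Fr 2.35 Fz 2.9 grip 0.225 tq [0.22 1.39 0.02]
[ 0.33  0.22 -0.7   1.91  0.16  1.07 -1.1 ]
```

Ft is now about 1.8 N above the free level, roughly 45–50° past the bite, so that's tight enough. Next I'll ease back to the middle of the play.

```bash
python3 -m handwheel '[{"x":-0.003,"y":-0.0028,"z":0,"wx":0,"wy":0,"wz":0},{"x":-0.006,"y":-0.0058,"z":0,"wx":0,"wy":0,"wz":0},{"x":-0.009,"y":-0.009,"z":0,"wx":0,"wy":0,"wz":0},{"x":-0.009,"y":-0.009,"z":0,"wx":0,"wy":0,"wz":0},{"x":-0.009,"y":-0.009,"z":0,"wx":0,"wy":0,"wz":0}]' | head -1
python3 wind.py
```

```text
time: 17.95
t 17.95 wound 307.4 r 0.0636 z 0.0872 Ft -0.87 Fr 1.86 Fz -2.5 grip 0.223 tq [0.37 0.09 0.01]
```

```bash
python3 -m handwheel '[{"x":0,"y":0,"z":0,"wx":0,"wy":0,"wz":0},{"x":0,"y":0,"z":0,"wx":0,"wy":0,"wz":0},{"x":0,"y":0,"z":0,"wx":0,"wy":0,"wz":0},{"x":0,"y":0,"z":0,"wx":0,"wy":0,"wz":0},{"x":0,"y":0,"z":-0.02,"wx":0,"wy":0,"wz":0},{"x":0,"y":0,"z":-0.045,"wx":0,"wy":0,"wz":0},{"x":0,"y":0,"z":-0.05,"wx":0,"wy":0,"wz":0}]' 0.06 20 | head -1
python3 -m handwheel '[{"x":-0.008,"y":0.01,"z":0,"wx":0,"wy":0,"wz":-6},{"x":-0.016,"y":0.02,"z":0,"wx":0,"wy":0,"wz":-12},{"x":-0.024,"y":0.03,"z":0,"wx":0,"wy":0,"wz":-18},{"x":-0.032,"y":0.041,"z":0,"wx":0,"wy":0,"wz":-24},{"x":-0.0386,"y":0.0512,"z":0,"wx":0,"wy":0,"wz":-30},{"x":-0.0386,"y":0.0512,"z":0,"wx":0,"wy":0,"wz":-36},{"x":-0.0386,"y":0.0512,"z":0,"wx":0,"wy":0,"wz":-42},{"x":-0.0386,"y":0.0512,"z":0,"wx":0,"wy":0,"wz":-48},{"x":-0.0386,"y":0.0512,"z":0,"wx":0,"wy":0,"wz":-52},{"x":-0.0386,"y":0.0512,"z":0,"wx":0,"wy":0,"wz":-52}]' | head -1
python3 -m handwheel '[{"x":0,"y":0,"z":0,"wx":0,"wy":0,"wz":0},{"x":0,"y":0,"z":0,"wx":0,"wy":0,"wz":0},{"x":0,"y":0,"z":0,"wx":0,"wy":0,"wz":0}]'
python3 - <<'E'
from h import *
im,K,c=cam("wrist");s=st();np.savez("w7",im=im,K=K,c=c)
M=R.from_rotvec(s["tool_rot"]).as_matrix();p=s["position"];print(p,s["joint_positions"].round(2),np.degrees(np.arctan2(M[1,0],M[0,0])))
print("hub in tool",(M.T@(np.array([.5048,.0684,.058])-p)).round(4))
hsv=cv2.cvtColor(im,cv2.COLOR_RGB2HSV)
red=cv2.inRange(hsv,(0,150,80),(8,255,255));red[:,:200]=0;red[:,450:]=0
cs,_=cv2.findContours(red,0,1)
for q in cs:
    if cv2.contourArea(q)>100:
        (u,v),r=cv2.minEnclosingCircle(q);print(u,v,r,cv2.boundingRect(q),"handle tool",(M.T@(ray(K,c,[[u,v]],.114)[0]-p)).round(4))
save("w7",im)
E
```

```text
time: 18.53
time: 19.37
time: 19.62
position: [0.5061, 0.0682, 0.1375]
tool_rot: [1.934, 2.476, -0.0]
ft_force: [0.3, 0.5, 0.6]
grip_width: 0.69
grip_force: 0.0
[0.50615471 0.06824774 0.13750409] [ 0.51  0.14 -0.74  1.88  0.1   1.16 -0.02] 104.02910544191745
hub in tool [ 0.0005 -0.0013  0.0795]
321.83941650390625 123.44525909423828 15.704185485839844 (308, 108, 30, 32) handle tool [0.0656 0.0002 0.0235]
```

```bash
python3 -m handwheel '[{"x":0,"y":0,"z":0.02,"wx":0,"wy":0,"wz":0},{"x":0,"y":-0.0005,"z":0.045,"wx":0,"wy":0,"wz":0},{"x":0,"y":-0.0005,"z":0.062,"wx":0,"wy":0,"wz":0},{"x":0,"y":-0.0005,"z":0.0715,"wx":0,"wy":0,"wz":0},{"x":0,"y":-0.0005,"z":0.0715,"wx":0,"wy":0,"wz":0},{"x":0,"y":-0.0005,"z":0.0715,"wx":0,"wy":0,"wz":0}]'
python3 -m handwheel '[{"x":0,"y":0,"z":0,"wx":0,"wy":0,"wz":0},{"x":0,"y":0,"z":0,"wx":0,"wy":0,"wz":0},{"x":0,"y":0,"z":0,"wx":0,"wy":0,"wz":0},{"x":0,"y":0,"z":0,"wx":0,"wy":0,"wz":0},{"x":0,"y":0,"z":0,"wx":0,"wy":0,"wz":0},{"x":0,"y":0,"z":0,"wx":0,"wy":0,"wz":0},{"x":0,"y":0,"z":0,"wx":0,"wy":0,"wz":0},{"x":0,"y":0,"z":0,"wx":0,"wy":0,"wz":0}]' 0.02 30
python3 -m handwheel '[{"x":0,"y":0,"z":-0.001,"wx":0,"wy":0,"wz":0},{"x":0,"y":0,"z":-0.003,"wx":0,"wy":0,"wz":0},{"x":0,"y":0,"z":-0.005,"wx":0,"wy":0,"wz":0},{"x":0,"y":0,"z":-0.005,"wx":0,"wy":0,"wz":0}]'
```

```text
time: 20.17
position: [0.5057, 0.0684, 0.0662]
tool_rot: [-1.932, -2.477, -0.0]
ft_force: [0.3, -0.3, 0.8]
grip_width: 0.69
grip_force: 0.0
time: 20.83
position: [0.5057, 0.068, 0.0663]
tool_rot: [1.932, 2.477, -0.001]
ft_force: [-0.9, -0.4, 2.5]
grip_width: 0.343
grip_force: 30.0
time: 21.17
position: [0.5054, 0.0681, 0.071]
tool_rot: [-1.932, -2.477, 0.001]
ft_force: [0.4, 0.2, -3.3]
grip_width: 0.343
grip_force: 30.0
```

Lifting freely, with only the crank's weight on the wrist. Raising it clear.

```bash
python3 -m handwheel '[{"x":0,"y":0,"z":-0.005,"wx":0,"wy":0,"wz":0},{"x":0,"y":0,"z":-0.011,"wx":0,"wy":0,"wz":0},{"x":0,"y":0,"z":-0.018,"wx":0,"wy":0,"wz":0},{"x":0,"y":0,"z":-0.026,"wx":0,"wy":0,"wz":0},{"x":0,"y":0,"z":-0.035,"wx":0,"wy":0,"wz":0},{"x":0,"y":0,"z":-0.06,"wx":0,"wy":0,"wz":0},{"x":0,"y":0,"z":-0.09,"wx":0,"wy":0,"wz":0},{"x":0,"y":0,"z":-0.11,"wx":0,"wy":0,"wz":0},{"x":0,"y":0,"z":-0.11,"wx":0,"wy":0,"wz":0}]'
python3 - <<'E'
from h import *
s=st();M=R.from_rotvec(s["tool_rot"]).as_matrix();p=s["position"]
print(s["joint_positions"].round(2))
# place: hub such that crank centre is on mat centre, tool yaw kept
t=np.array([.521,-.27,p[2]])-.03*M[:,0];print("target",t,"in tool",(M.T@(t-p)).round(4))
E
```

```text
time: 21.92
position: [0.5089, 0.0691, 0.1866]
tool_rot: [1.927, 2.471, 0.009]
ft_force: [1.8, 0.3, -4.0]
grip_width: 0.341
grip_force: 30.0
[ 0.52  0.09 -0.74  1.82  0.07  1.25  0.01]
target [ 0.52830747 -0.29909631  0.18662921] in tool [-3.618e-01 -7.080e-02  2.000e-04]
```

```bash
python3 -m handwheel '[{"x":-0.03,"y":-0.006,"z":0,"wx":0,"wy":0,"wz":0},{"x":-0.067,"y":-0.013,"z":0,"wx":0,"wy":0,"wz":0},{"x":-0.104,"y":-0.02,"z":0,"wx":0,"wy":0,"wz":0},{"x":-0.141,"y":-0.028,"z":0,"wx":0,"wy":0,"wz":0},{"x":-0.178,"y":-0.035,"z":0,"wx":0,"wy":0,"wz":0},{"x":-0.215,"y":-0.042,"z":0,"wx":0,"wy":0,"wz":0},{"x":-0.252,"y":-0.049,"z":0,"wx":0,"wy":0,"wz":0},{"x":-0.289,"y":-0.056,"z":0,"wx":0,"wy":0,"wz":0},{"x":-0.326,"y":-0.064,"z":0,"wx":0,"wy":0,"wz":0},{"x":-0.36,"y":-0.071,"z":0,"wx":0,"wy":0,"wz":0}]' | head -2
python3 -m handwheel '[{"x":0,"y":0,"z":0.02,"wx":0,"wy":0,"wz":0},{"x":0,"y":0,"z":0.05,"wx":0,"wy":0,"wz":0},{"x":0,"y":0,"z":0.08,"wx":0,"wy":0,"wz":0},{"x":0,"y":0,"z":0.11,"wx":0,"wy":0,"wz":0},{"x":0,"y":0,"z":0.135,"wx":0,"wy":0,"wz":0},{"x":0,"y":0,"z":0.155,"wx":0,"wy":0,"wz":0},{"x":0,"y":0,"z":0.16,"wx":0,"wy":0,"wz":0},{"x":0,"y":0,"z":0.16,"wx":0,"wy":0,"wz":0},{"x":0,"y":0,"z":0.16,"wx":0,"wy":0,"wz":0}]'
python3 - <<'E'
from h import *
s=st();print(s["joint_positions"].round(2))
im,K,c=cam("top");hsv=cv2.cvtColor(im,cv2.COLOR_RGB2HSV)
print("top image saved");save("t2",im)
E
```

```text
time: 22.75
position: [0.5235, -0.3007, 0.1802]
time: 23.5
position: [0.5248, -0.2984, 0.0216]
tool_rot: [1.932, 2.477, 0.0]
ft_force: [0.2, -0.4, -3.6]
grip_width: 0.338
grip_force: 30.0
[ 0.84  0.44 -0.44  1.76  0.22  0.99  0.56]
top image saved
```

```bash
python3 -m handwheel '[{"x":0,"y":0,"z":0.003,"wx":0,"wy":0,"wz":0},{"x":0,"y":0,"z":0.006,"wx":0,"wy":0,"wz":0},{"x":0,"y":0,"z":0.008,"wx":0,"wy":0,"wz":0},{"x":0,"y":0,"z":0.009,"wx":0,"wy":0,"wz":0},{"x":0,"y":0,"z":0.0095,"wx":0,"wy":0,"wz":0},{"x":0,"y":0,"z":0.0095,"wx":0,"wy":0,"wz":0}]'
```

```text
time: 24.05
position: [0.525, -0.299, 0.0126]
tool_rot: [1.932, 2.475, -0.0]
ft_force: [-0.8, -1.5, 3.5]
grip_width: 0.343
grip_force: 30.0
```

Down on the mat. Release, rise clear, then check from above.

```bash
python3 -m handwheel '[{"x":0,"y":0,"z":0,"wx":0,"wy":0,"wz":0},{"x":0,"y":0,"z":0,"wx":0,"wy":0,"wz":0},{"x":0,"y":0,"z":0,"wx":0,"wy":0,"wz":0},{"x":0,"y":0,"z":0,"wx":0,"wy":0,"wz":0},{"x":0,"y":0,"z":0,"wx":0,"wy":0,"wz":0},{"x":0,"y":0,"z":-0.03,"wx":0,"wy":0,"wz":0},{"x":0,"y":0,"z":-0.065,"wx":0,"wy":0,"wz":0},{"x":0,"y":0,"z":-0.1,"wx":0,"wy":0,"wz":0},{"x":0,"y":0,"z":-0.14,"wx":0,"wy":0,"wz":0},{"x":0,"y":0,"z":-0.18,"wx":0,"wy":0,"wz":0}]' 0.07
python3 -m handwheel '[{"x":-0.03,"y":0,"z":-0.01,"wx":0,"wy":0,"wz":0},{"x":-0.03,"y":0,"z":-0.01,"wx":0,"wy":0,"wz":0},{"x":-0.03,"y":0,"z":-0.01,"wx":0,"wy":0,"wz":0}]'|head -2
python3 - <<'E'
from h import *
im,K,c=cam("wrist");hsv=cv2.cvtColor(im,cv2.COLOR_RGB2HSV)
red=cv2.inRange(hsv,(0,150,80),(8,255,255));red[:,:200]=0;red[:,450:]=0
cs,_=cv2.findContours(red,0,1)
for q in cs:
    if cv2.contourArea(q)>100:
        (u,v),r=cv2.minEnclosingCircle(q);print(u,v,r,"handle",ray(K,c,[[u,v]],.062).round(3))
m=cv2.inRange(hsv,(100,100,60),(125,255,255));cs,_=cv2.findContours(m,0,2);r=cv2.boundingRect(max(cs,key=cv2.contourArea));print("mat px",r)
d=np.load("w6.npz")
E
```

```text
time: 24.88
position: [0.5239, -0.2978, 0.193]
tool_rot: [-1.931, -2.477, 0.0]
ft_force: [-0.3, -1.0, -0.2]
grip_width: 0.802
grip_force: 0.0
time: 25.13
position: [0.5318, -0.3294, 0.2025]
322.5 93.0 10.594910621643066 handle [[ 0.51  -0.237  0.062]]
mat px (218, 0, 227, 231)
```

```bash
python3 -c "
from bench import ctrl
print(ctrl.close_job())"
```

```text
the job is handed in; nothing more can be done
None
```

The job is handed in with the crank laid flat on the blue mat, handle up. The profile is clamped an estimated 45–50° past the bite; I judged that from the rise in handle force and had no direct reading of the clamping force.

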